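# Slide a clay board out over the end of the ware ledge

## Robot

A 6-joint arm with a two-finger parallel gripper is mounted at the origin on the work surface. World frame = base frame: x ahead of the robot, y to its left, z up, the work surface at z = 0. Lengths are in m, angles in rad, forces in N, time in s.
With the tool pointing down it reaches from about 0.35 to 0.85 m from the base axis. Payload 8.1 kg.
Tool frame: the origin (TCP) lies midway between the tips of the shut fingers; the grasp point (between the pads) lies 19 mm behind it; z points along the fingers, y is the direction in which the jaws open and shut (so a half turn about z gives the same grasp; the last joint's range is limited). The gripper opens to 93 mm and grips with 3 to 60 N. Pads are 15 mm wide; open, the fingers measure 128 mm over their backs; the gripper's body (75 mm by 188 mm) begins 65 mm behind the grasp point.
Start: joints at [-1.356, 0.13, 1.488, -0, 1.523, -0.085], TCP at [0.177, -0.573, 0.192] pointing down, gripper open.
Joint ranges: [-2.96, 2.96], [-0.89, 2.26], [0.02, 2.5], [-1.34, 4.48], [0, 2.73], [-2.66, 2.66]. Speed limits (rad/s): [2.39, 2.39, 2.79, 3.14, 3.14, 3.14].

## Interface

Orientations are given as a rotation vector (axis times angle).
In Python, from plant import robot gives the robot as it stands. The module is installed in compiled form; this text tells all that it offers.
- The arm moves only by the shell command python3 -m pendant 'ROWS' [FORCE]. ROWS is JSON, a list of rows, each an object with "translation": the shift along the tool's x, y, z in mm, a list of three; "twist": the turn, a rotation vector about the tool's x, y, z in rad, a list of three; "grip": the opening, from -1 (shut) to 1 (fully open). A call has exactly 10 rows; each row shifts and turns the pose as measured when the row begins, along the tool's axes as they then stand; what a row does not reach is not made up. A row lasts 1/10 s, in which the tool goes at most 50 mm and 8.59 degrees, less where a joint would pass 70% of its speed; a pose out of reach is approached as far as the arm can. A call is refused whole if a number of a shift passes 50 or a number of a turn 0.15, either way. A call with a gripper value outside its range is refused whole. The fingers move at their own pace and stop on an object; FORCE is the grip in N (left out, the last holds). Time passes only in rows, so rows that do not move let the fingers close, or fill a call up. It gives the time, the measured TCP pose, the force and the opening at its end, in the units of the state.
- robot.read_state(): the state, without advancing time (a new reading comes with each control period).
- robot.read_camera(name): name is "scene" or "top" or "wrist"; returns (picture, depth): 384x512x3 uint8, red, green, blue; 384x512 float32, m along the optical axis (not along the pixel's ray), 0 where there is no reading.
- robot.camera_info(name): a dict with "vertical_fov" (degrees; the focal length in pixels is half the picture's height over the tangent of half this angle, whatever the lens; pixels are square), "cx", "cy" (the principal point, pixels), "cam_to_world" (4x4, takes a point from camera to world coordinates). Camera axes: x right, y up, looking along -z (the intrinsics and any distortion apply to the point x, -y, -z); pixel columns grow to the right and rows downward; lengths in m; the calibration is good to about 2 mm. The wrist camera is an equidistant fisheye: a pixel r from the principal point sees the ray r / f radians off the axis. A picture is of the moment at which its call begins: read the wrist's pose just before it. camera_info takes no time and is no camera call; for the wrist camera it gives the pose at the moment of the call.
- robot.close_job(): hands the job in, once; it reports no verdict.
The state is a dict: "t": time; "q": joint angles; "dq": joint speeds; "joint_torque": joint torques, N m; "tool_pos": TCP position; "orientation": TCP orientation; "force": force on the tool from outside, world axes, zero at the start; "wrist_torque": the same for the moment, N m; "opening": finger opening in m.
Only numpy, scipy, OpenCV 4.12 (cv2) and the standard library are available. Lean on these libraries where they do the work, as an engineer would, in place of code of your own. Each camera call takes 0.05 s, during which the arm holds its last target. There are 200 camera calls.

## Task

Push the yellow board that carries the clay eye along the ledge, outwards over the ledge end nearest to it, until about 4 cm of it sticks out past that end, so that a hand can get under it. Only push it with the fingers: do not lift it, keep it straight along the ledge and lying flat, and do not touch the clay eye, which must stay in the middle of the board. Leave everything else where it is.

Things in the scene. Friction and masses are not known exactly. Their poses are not given: they have to be found in the camera images.
- ledge: Fixed plywood ware ledge standing on the table, 620 mm long (its y axis), 210 mm deep (its x axis), top surface 100 mm above the table. Origin: centre of its underside, at table height. A rail 18 mm thick runs along the whole back (+x) edge and stands 20 mm above the top; the front and both ends are open. Its place and yaw vary.
- ledge_left_end (a point): middle of the ledge's +y end, at the height of its top surface (310 mm along +y from the ledge's centre line)
- ledge_right_end (a point): middle of the ledge's -y end, at the height of its top surface (310 mm along -y)
- yellow_board: Loose yellow clay board with dried smears, 140 mm wide (x) by 200 mm long (y) by 8 mm thick, about 0.2 kg, lying flat on the ledge, nearly parallel to it, in its left or its right half, its outer end at first 15 to 50 mm inside the ledge's end. Origin: centre of its underside. The blue board lies in the other half; at least 110 mm of bare ledge between the two. It slides with ordinary wood-on-wood friction (a few N at most).
- yellow_board_left_end (a point): middle of the lower edge of the yellow board's +y end (100 mm from its centre)
- yellow_board_right_end (a point): middle of the lower edge of the yellow board's -y end (100 mm from its centre)
- clay_eye: Loose lump of hard, dry grey clay shaped as an eye with a white and violet eyeball, about 84 mm by 112 mm and 29 mm high, 0.24 kg, resting by its own weight about the middle of the yellow board (at first within 6 mm of it, long side roughly along the board). Origin: centre of its underside.
- blue_board: Loose blue clay board of the same size as the yellow one, on the other half of the ledge; stays where it is. Origin: centre of its underside.
- pinch_pot: Small pinkish open fired pot, 78 mm wide, 48 mm high, standing on the blue board. Origin: centre of its underside.
- clay_knife: White plastic clay knife lying on a newspaper on the table, on the left, 230 mm long, up to 59 mm wide, 12 mm high. Origin: under its neck, about the middle; handle to its -x.
- guide_stick: Flat wooden stick 240 x 25 x 8 mm lying on the table, on the left. Origin: centre of its underside.
- red_glaze: Red plastic bottle with white cap, 60 mm wide, 110 mm high, on the table, on the right. Origin: centre of its underside.
- green_glaze: Green plastic bottle with white cap, 60 mm wide, 110 mm high, on the table, on the right. Origin: centre of its underside.
- water_pot: Clear plastic beaker, 84 mm wide, 85 mm high, on the table on the left. Origin: centre of its underside.
Mind the look-alikes: they are no part of the job. What is shaped like the yellow_board but turquoise or white is not meant.

How it is judged:
By the outcome, as a careful person would: the job done as asked, in the order asked, and still so for the second after the job is handed in, with the robot touching nothing.
It also fails if it takes over 38 s, if anything falls off the work surface, if the arm or the gripper's body presses on something with over 40 N, if the wrist force passes 120 N, or if a joint passes its speed limit or range.

## Working session

There is one attempt and no reset: what is moved stays moved. The work goes in short steps, Python scripts to look and compute and a shell command to move; the robot and the scene stay as the last step left them, time stands still between calls to the robot, and variables do not carry over. Pictures are saved under pics/ and viewed, about 8 in all and at most 12, crops included, and the job is handed in when it is done.

```bash
mkdir -p pics; cat > h.py <<'E'
import numpy as np, cv2
from scipy.spatial.transform import Rotation as R
from plant import robot
def look(n,f=None):
    ci=robot.camera_info(n); p,d=robot.read_camera(n)
    if f: cv2.imwrite('pics/'+f,p[:,:,::-1])
    return p,d,ci
def pts(d,ci):
    H,W=d.shape; f=H/2/np.tan(np.radians(ci['vertical_fov']/2))
    v,u=np.mgrid[:H,:W]; X=np.stack([(u-ci['cx'])/f*d,-(v-ci['cy'])/f*d,-d,np.ones_like(d)],-1)
    return (X@np.array(ci['cam_to_world']).T)[...,:3]
E
python3 - <<'E'
from h import *
a,d,c=look('top');b,d2,c2=look('scene')
np.savez('a.npz',a=a,P=pts(d,c),b=b,P2=pts(d2,c2))
cv2.imwrite('pics/top.png',a[:,:,::-1]);cv2.imwrite('pics/scene.png',b[:,:,::-1])
print(c,c2);print(robot.read_state())
E
```

```text
{'vertical_fov': 44.41542182611971, 'cx': 254.76696300164645, 'cy': 193.44557534857572, 'cam_to_world': array([[-0.00650511,  0.99801115, -0.06270111,  0.32868475],
       [-0.99997167, -0.00625475,  0.00418832,  0.03777721],
       [ 0.00378781,  0.06272658,  0.99802356,  1.68903809],
       [ 0.        ,  0.        ,  0.        ,  1.        ]])} {'vertical_fov': 46.23546467862156, 'cx': 265.05482822389814, 'cy': 191.7067393656492, 'cam_to_world': array([[ 0.58338901, -0.452977  ,  0.67414323,  1.74717299],
       [ 0.81213191,  0.31517411, -0.49102652, -0.93720222],
       [ 0.00995123,  0.8339527 ,  0.55174619,  1.16076264],
       [ 0.        ,  0.        ,  0.        ,  1.        ]])}
{'t': 0.1, 'q': array([-1.35639163e+00,  1.31063869e-01,  1.48913911e+00, -1.35423298e-05,
        1.52300012e+00, -8.54233242e-02]), 'dq': array([-0.00149757, -0.00048216, -0.00195635, -0.0016475 , -0.00125906,
       -0.00019545]), 'joint_torque': array([ 4.42549454e-04, -5.61340964e+01, -4.93097234e+01,  7.69537711e-02,
        2.91451329e-02, -6.12144345e-05]), 'tool_pos': array([ 0.17710081, -0.57270126,  0.19122256]), 'orientation': array([-3.10476794e+00, -4.68967744e-01,  1.84137213e-04]), 'force': array([ 0.22211957,  0.10489819, -0.44875093]), 'wrist_torque': array([ 0.0117486 , -0.00525693, -0.00517473]), 'opening': 0.09284332081473826}
```

View pics/top.png

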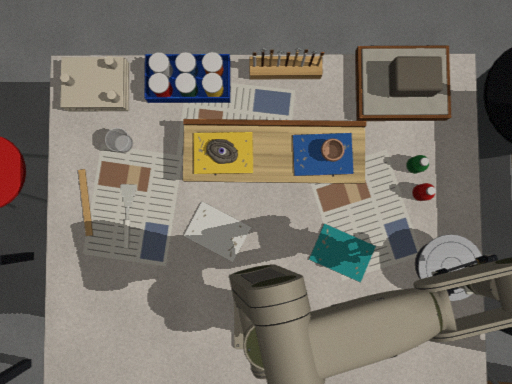

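View pics/scene.png

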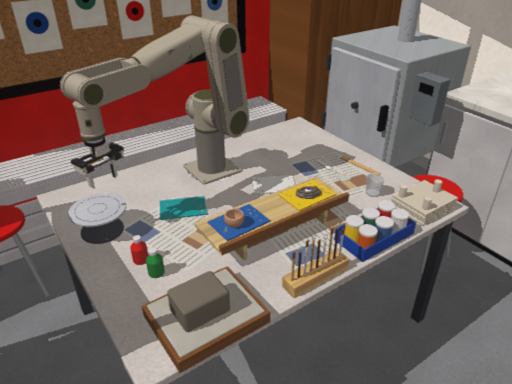

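The board meant is the yellow one at top pixel (223,152), with the eye on it. It lies in the left (+y) half, and the ledge end nearest to it is at column 183. The turquoise board (342,252) and the white board (217,231) lie on the table and are look-alikes. Next I measure and make a crop to confirm.

```bash
cat >> h.py <<'E'
def rayz(u,v,ci,z,H=384):
    f=H/2/np.tan(np.radians(ci['vertical_fov']/2)); M=np.array(ci['cam_to_world'])
    u,v=np.atleast_1d(u),np.atleast_1d(v)
    r=np.stack([(u-ci['cx'])/f,-(v-ci['cy'])/f,-np.ones(len(u))],-1)@M[:3,:3].T
    o=M[:3,3]; return o+r*((z-o[2])/r[:,2])[:,None]
def rect(mask,ci,z,n):
    cs,_=cv2.findContours(mask.astype(np.uint8),cv2.RETR_EXTERNAL,cv2.CHAIN_APPROX_NONE)
    c=max(cs,key=cv2.contourArea); W=rayz(c[:,0,0]*1.,c[:,0,1]*1.,ci,z)[:,:2]
    (x,y),(w,h),a=cv2.minAreaRect((W*1000).astype(np.float32))
    bp=cv2.boxPoints(((x,y),(w,h),a))
    e=[bp[1]-bp[0],bp[2]-bp[1]]; l=max(e,key=np.linalg.norm); l=l*np.sign(l[1])
    print(n,'c',round(x,1),round(y,1),'size',round(w,1),round(h,1),'yaw deg of +y axis',round(np.degrees(np.arctan2(-l[0],l[1])),2))
    return np.array([x,y]),l/np.linalg.norm(l)
def measure():
    p,d,ci=look('top'); P=pts(d,ci)
    h=cv2.cvtColor(p,cv2.COLOR_RGB2HSV); H,S,V=h[...,0],h[...,1],h[...,2]
    roi=np.zeros(H.shape,bool); roi[100:205,140:390]=1
    yel=roi&(H>20)&(H<33)&(S>190)&(V>120); blu=roi&(H>100)&(H<120)&(S>150)
    lm=roi&(P[...,2]>.085)&(P[...,2]<.125)
    rect(lm,ci,.1,'ledge(z=.1)')
    by=rect(yel,ci,.108,'yellow'); rect(blu,ci,.108,'blue')
    ey=roi&(P[...,2]>.118)&(np.hypot(P[...,0]-by[0][0]/1e3,P[...,1]-by[0][1]/1e3)<.065)
    print('eye',(P[ey][:,:2].mean(0)*1000).round(1),ey.sum())
    return p,P,yel,lm
E
python3 - <<'E'
from h import *
p,P,yel,lm=measure()
o=p.copy(); 
for m,c in((yel,(255,0,0)),(lm,(0,255,0))):
    cs,_=cv2.findContours(m.astype(np.uint8),0,1); cv2.drawContours(o,cs,-1,c,1)
x=np.hstack([p[105:200,170:380],]);y=o[105:200,170:380]
cv2.imwrite('pics/c.png',cv2.resize(np.vstack([x,y])[:,:,::-1],None,fx=3,fy=3,interpolation=0))
print(np.round(P[150,[188,200,270,280]],4), np.round(P[180,[200,270]],4),P[125:135:2,270].round(3))
h=cv2.cvtColor(p,cv2.COLOR_RGB2HSV);print(h[137,230],h[150,188],h[150,270],h[150,175])
E
```

```text
ledge(z=.1) c 574.0 -34.6 size 622.5 215.3 yaw deg of +y axis -1.02
yellow c 586.8 202.1 size 0.0 0.0 yaw deg of +y axis -0.0
blue c 561.0 -199.6 size 135.9 195.8 yaw deg of +y axis 1.7
eye [578.1 164.5] 272
[[ 0.5781  0.2574  0.1001]
 [ 0.5772  0.2161  0.1039]
 [ 0.577  -0.0219  0.0963]
 [ 0.5765 -0.0559  0.0983]] [[ 0.4754  0.2165  0.1   ]
 [ 0.4736 -0.0208  0.1029]] [[ 0.66  -0.022  0.114]
 [ 0.657 -0.023  0.095]
 [ 0.649 -0.022  0.099]
 [ 0.642 -0.022  0.097]
 [ 0.634 -0.022  0.105]]
[ 23 184 193] [ 20 103 159] [ 20  95 174] [ 20  29 104]h.py:24: RuntimeWarning: invalid value encountered in divide
  return np.array([x,y]),l/np.linalg.norm(l)
```

View pics/c.png

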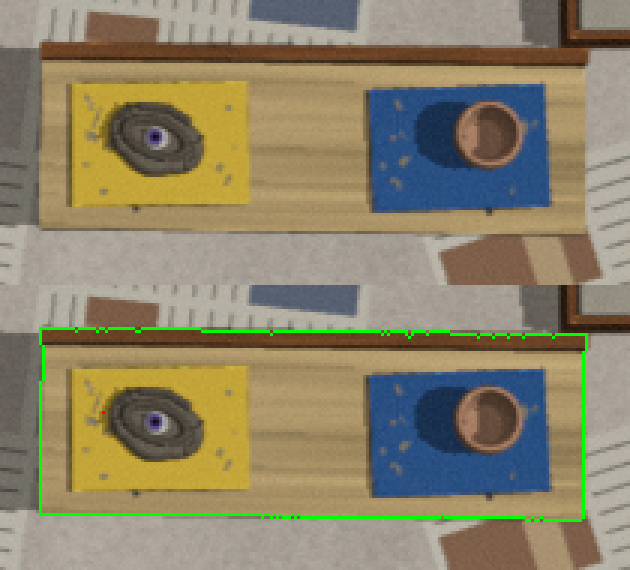

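The crop shows the yellow board at crop (160,145) with the grey eye in its middle, and its outer end about 10 px inside the ledge's left end. The mask's saturation threshold was too high, so I lower it.

```bash
sed -i 's/S>190/S>150/' h.py; python3 - <<'E'
from h import *
measure(); s=robot.read_state()
print(s['t'],s['tool_pos'],R.from_rotvec(s['orientation']).as_matrix().round(3))
E
```

```text
ledge(z=.1) c 574.0 -34.6 size 622.5 215.4 yaw deg of +y axis -1.05
yellow c 567.8 139.7 size 200.3 139.9 yaw deg of +y axis -0.33
blue c 561.0 -199.6 size 135.9 196.1 yaw deg of +y axis 1.7
eye [570.9 141.9] 572
0.2 [ 0.17710992 -0.57285515  0.19146628] [[ 0.955  0.295 -0.   ]
 [ 0.295 -0.955  0.001]
 [ 0.    -0.001 -1.   ]]
```

```bash
python3 -m pendant '[{"translation":[0,0,-40],"twist":[0,0,0],"grip":1},{"translation":[0,0,-40],"twist":[0,0,0],"grip":1},{"translation":[36,-27,0],"twist":[0,0,-0.125],"grip":1},{"translation":[39,-22,0],"twist":[0,0,-0.125],"grip":1},{"translation":[41,-17,0],"twist":[0,0,-0.125],"grip":1},{"translation":[43,-12,0],"twist":[0,0,-0.125],"grip":1},{"translation":[44,-7,0],"twist":[0,0,-0.125],"grip":1},{"translation":[45,-1,0],"twist":[0,0,-0.125],"grip":1},{"translation":[45,4,0],"twist":[0,0,-0.125],"grip":1},{"translation":[44,10,0],"twist":[0,0,-0.125],"grip":1}]'
cat >> h.py <<'E'
def goto(x,y,z,yaw=88.97):
    s=robot.read_state(); M=R.from_rotvec(s['orientation']).as_matrix(); p=s['tool_pos']*1000
    T=np.radians(yaw); D=np.array([[np.cos(T),np.sin(T),0],[np.sin(T),-np.cos(T),0],[0,0,-1]]).T
    print('t',s['t'],'pos',p.round(1),'yaw',np.degrees(np.arctan2(M[1,0],M[0,0])).round(2),'F',s['force'].round(1),'tilt',M[:,2].round(3))
    print('tool shift mm',(M.T@(np.array([x,y,z])-p)).round(1),'after turn',(D.T@(np.array([x,y,z])-p)).round(1),'twist',R.from_matrix(M.T@D).as_rotvec().round(3))
E
python3 -c "
from h import *
goto(566,-25,200)"
```

```text
t: 1.2
tool_pos: [0.3853, -0.2714, 0.2724]
orientation: [-2.471, -1.932, -0.005]
force: [1.4, -1.1, -0.1]
opening: 0.0934
t 1.2 pos [ 385.3 -271.4  272.4] yaw 76.04 F [ 1.4 -1.1 -0.1] tilt [-0.001  0.006 -1.   ]
tool shift mm [282.4 116.1  73.6] after turn [249.6 176.3  72.4] twist [-0.001 -0.005 -0.226]
```

```bash
python3 -m pendant '[{"translation":[44,18,0],"twist":[0,0,-0.113],"grip":1},{"translation":[42,23,0],"twist":[0,0,-0.113],"grip":1},{"translation":[40,28,0],"twist":[0,0,0],"grip":1},{"translation":[40,28,0],"twist":[0,0,0],"grip":1},{"translation":[40,28,0],"twist":[0,0,0],"grip":1},{"translation":[40,28,0],"twist":[0,0,0],"grip":1},{"translation":[10,8,0],"twist":[0,0,0],"grip":1},{"translation":[0,0,20],"twist":[0,0,0],"grip":1},{"translation":[0,0,30],"twist":[0,0,0],"grip":1},{"translation":[0,0,20],"twist":[0,0,0],"grip":1}]'
python3 -c "
from h import *
goto(568,-15,104.5)
look('wrist','w.png')"
```

```text
t: 2.2
tool_pos: [0.5695, -0.0091, 0.2044]
orientation: [2.214, 2.227, 0.012]
force: [-0.2, 0.4, 0.5]
opening: 0.0931
t 2.2 pos [569.5  -9.1 204.4] yaw 90.33 F [-0.2  0.4  0.5] tilt [ 0.007  0.005 -1.   ]
tool shift mm [-6.3 -2.1 99.9] after turn [-5.9 -1.3 99.9] twist [ 0.007 -0.005  0.024]
```

View pics/w.png

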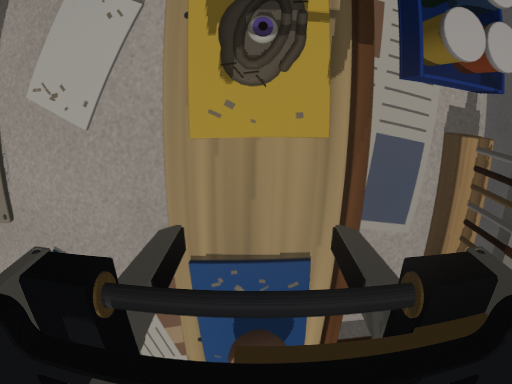

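The wrist view shows the yellow board's inner edge at row 137, level in the picture. Both fingertips are near (180,235) and (340,235) over bare ledge, and the blue board's edge is at row 260. I'm narrowing the fingers a little and lowering.

```bash
python3 -m pendant '[{"translation":[0,0,0],"twist":[0.007,-0.005,0.02],"grip":0.6},{"translation":[0,-1,30],"twist":[0,0,0],"grip":0.6},{"translation":[0,0,25],"twist":[0,0,0],"grip":0.6},{"translation":[0,0,20],"twist":[0,0,0],"grip":0.6},{"translation":[0,0,10],"twist":[0,0,0],"grip":0.6},{"translation":[0,0,5],"twist":[0,0,0],"grip":0.6},{"translation":[0,0,0],"twist":[0,0,0],"grip":0.6},{"translation":[0,0,0],"twist":[0,0,0],"grip":0.6},{"translation":[0,0,0],"twist":[0,0,0],"grip":0.6},{"translation":[0,0,0],"twist":[0,0,0],"grip":0.6}]'
python3 -c "
from h import *
goto(568.5,20,104)"
```

```text
t: 3.25
tool_pos: [0.5714, -0.0126, 0.119]
orientation: [2.244, 2.191, 0.002]
force: [-0.2, 0.3, 0.1]
opening: 0.0745
t 3.25 pos [571.4 -12.6 119. ] yaw 88.63 F [-0.2  0.3  0.1] tilt [ 0.005 -0.004 -1.   ]
tool shift mm [32.6 -3.8 14.9] after turn [32.6 -3.5 15. ] twist [ 0.005  0.003 -0.006]
```

```bash
python3 -m pendant '[{"translation":[0,-3,8],"twist":[0.005,0.003,-0.006],"grip":0.6},{"translation":[0,0,4],"twist":[0,0,0],"grip":0.6},{"translation":[0,0,3],"twist":[0,0,0],"grip":0.6},{"translation":[0,0,0],"twist":[0,0,0],"grip":0.6},{"translation":[10,0,0],"twist":[0,0,0],"grip":0.6},{"translation":[10,0,0],"twist":[0,0,0],"grip":0.6},{"translation":[5,0,0],"twist":[0,0,0],"grip":0.6},{"translation":[0,0,0],"twist":[0,0,0],"grip":0.6},{"translation":[0,0,0],"twist":[0,0,0],"grip":0.6},{"translation":[0,0,0],"twist":[0,0,0],"grip":0.6}]'
python3 -c "
from h import *
goto(569,60,103.5)
look('wrist','w2.png')"
```

```text
t: 4.25
tool_pos: [0.5692, 0.0156, 0.1037]
orientation: [2.239, 2.203, 0.001]
force: [-0.1, 0.2, -0.5]
opening: 0.0748
t 4.25 pos [569.2  15.6 103.7] yaw 89.08 F [-0.1  0.2 -0.5] tilt [ 0.001 -0.    -1.   ]
tool shift mm [44.3 -0.9  0.2] after turn [44.3 -1.   0.2] twist [0.001 0.    0.002]
```

View pics/w2.png

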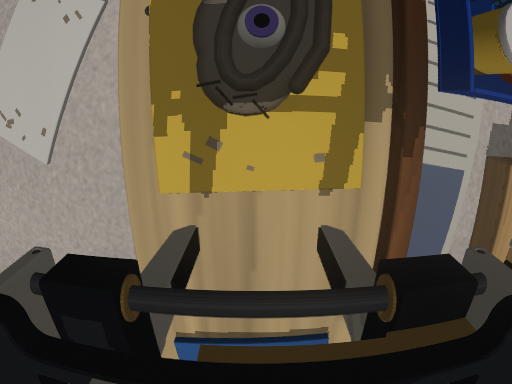

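The fingertips, at row 232, are on the bare ledge just behind the board's edge (row 190) and centred on it. I'm pushing slowly.

```bash
python3 -m pendant '[{"translation":[4,0,0],"twist":[0,0,0],"grip":0.6},{"translation":[4,0,0],"twist":[0,0,0],"grip":0.6},{"translation":[3,0,0],"twist":[0,0,0],"grip":0.6},{"translation":[3,0,0],"twist":[0,0,0],"grip":0.6},{"translation":[3,0,0],"twist":[0,0,0],"grip":0.6},{"translation":[3,0,0],"twist":[0,0,0],"grip":0.6},{"translation":[3,0,0],"twist":[0,0,0],"grip":0.6},{"translation":[4,0,0],"twist":[0,0,0],"grip":0.6},{"translation":[4,0,0],"twist":[0,0,0],"grip":0.6},{"translation":[4,0,0],"twist":[0,0,0],"grip":0.6}]'
python3 -c "
from h import *
goto(570,107,103.5);measure()"
```

```text
t: 5.3
tool_pos: [0.5699, 0.0527, 0.1038]
orientation: [2.24, 2.201, 0.001]
force: [-0.9, 0.4, 0.2]
opening: 0.0743
t 5.3 pos [569.9  52.7 103.8] yaw 88.99 F [-0.9  0.4  0.2] tilt [ 0.001 -0.    -1.   ]
tool shift mm [54.3 -0.9  0.3] after turn [54.3 -0.9  0.3] twist [0.001 0.    0.   ]
ledge(z=.1) c 571.3 -189.7 size 311.4 215.1 yaw deg of +y axis -1.24
yellow c 566.3 192.6 size 86.2 138.5 yaw deg of +y axis 88.17
blue c 560.9 -199.7 size 136.0 196.0 yaw deg of +y axis 1.73
eye [574.8 167.4] 243
```

```bash
python3 -c "
from h import *
p,_,_=look('wrist'); q,_,_=look('top')
cv2.imwrite('pics/w3.png',np.hstack([cv2.resize(p[:,100:420],(400,480)),cv2.resize(q[95:215,160:260],(400,480))])[:,:,::-1])"
```

```text
(no output)
```

View pics/w3.png

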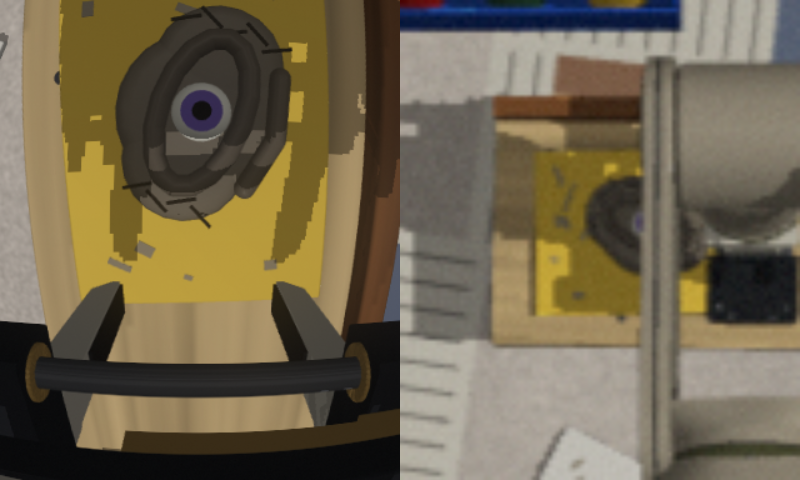

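The wrist half shows the fingertips (row 285) past the board's edge (row 300). The top half shows the board's outer end still at column 194, so it hasn't moved. The open fingertips must sit higher than the shut-finger TCP and be passing over the board. I'm backing off and measuring tip height from the wrist depth.

```bash
python3 -m pendant '[{"translation":[-8,0,0],"twist":[0,0,0],"grip":0.6},{"translation":[-10,0,0],"twist":[0,0,0],"grip":0.6},{"translation":[-10,0,0],"twist":[0,0,0],"grip":0.6},{"translation":[-10,0,0],"twist":[0,0,0],"grip":0.6},{"translation":[-5,0,0],"twist":[0,0,0],"grip":0.6},{"translation":[0,0,0],"twist":[0,0,0],"grip":0.6},{"translation":[0,0,0],"twist":[0,0,0],"grip":0.6},{"translation":[0,0,0],"twist":[0,0,0],"grip":0.6},{"translation":[0,0,0],"twist":[0,0,0],"grip":0.6},{"translation":[0,0,0],"twist":[0,0,0],"grip":0.6}]'
cat >> h.py <<'E'
def wpts(d,ci):
    H,W=d.shape; f=H/2/np.tan(np.radians(ci['vertical_fov']/2)); v,u=np.mgrid[:H,:W]
    a=u-ci['cx'];b=v-ci['cy'];r=np.hypot(a,b)+1e-9;t=np.tan(r/f)*d
    X=np.stack([a/r*t,-b/r*t,-d,np.ones_like(d)],-1); return ((X@np.array(ci['cam_to_world']).T)[...,:3]*1000)
E
python3 - <<'E'
from h import *
goto(569,0,100)
p,d,ci=look('wrist'); P=wpts(d,ci)
for u in (186,192,326,332): 
    for v in range(215,262,5): print(u,v,P[v,u].round(1),p[v,u])
print(P[250,256],P[200,256],P[150,256])
E
```

```text
t: 6.45
tool_pos: [0.569, 0.0043, 0.1038]
orientation: [2.241, 2.199, 0.001]
force: [1.2, -0.0, -0.0]
opening: 0.0748
t 6.45 pos [569.    4.3 103.8] yaw 88.92 F [ 1.2 -0.  -0. ] tilt [ 0.001 -0.001 -1.   ]
tool shift mm [-4.3  0.   3.8] after turn [-4.3  0.   3.8] twist [ 0.001  0.001 -0.001]
186 215 [519.    8.9 100.5] [154 133  95]
186 220 [518.4   4.6  99.5] [156 134  96]
186 225 [518.3   1.2 100.9] [155 133  96]
186 230 [528.   13.8 137.3] [70 66 58]
186 235 [529.5  13.6 144. ] [69 66 59]
186 240 [531.4  14.3 152. ] [69 65 58]
186 245 [532.4  13.7 156.8] [68 65 59]
186 250 [532.8  12.  159.4] [22 19 15]
186 255 [533.5  11.2 163.3] [21 19 15]
186 260 [533.2   8.2 163.4] [19 17 14]
192 215 [523.5   8.8 100.3] [143 123  88]
192 220 [522.8   4.5  99.3] [144 123  88]
192 225 [530.3  14.1 130.6] [85 77 64]
192 230 [531.6  13.6 137. ] [71 67 60]
192 235 [532.4  12.4 141.4] [33 29 23]
192 240 [533.2  11.3 145.9] [24 21 17]
192 245 [533.5   9.4 148.4] [23 21 15]
192 250 [533.    5.9 147.9] [22 20 16]
192 255 [533.7   4.8 151.8] [22 19 15]
192 260 [533.7   2.3 153.1] [19 17 14]
326 215 [62
[... 206 characters left out ...]
10.4 147.1] [36 31 24]
326 245 [607.7  11.2 154.7] [31 27 20]
326 250 [607.6   8.9 156.2] [31 27 21]
326 255 [607.9   5.6 156. ] [29 25 19]
326 260 [607.8   3.2 157.3] [27 24 18]
332 215 [624.4   6.6 100. ] [152 131  93]
332 220 [625.1   2.   98.4] [151 130  92]
332 225 [625.1  -1.4  99.7] [151 129  93]
332 230 [614.9  12.4 138.1] [72 67 58]
332 235 [613.6  11.9 144.1] [72 68 59]
332 240 [611.8  12.4 151.4] [71 67 59]
332 245 [610.5  12.2 156.9] [72 68 60]
332 250 [609.4  11.8 161.7] [73 69 61]
332 255 [608.5  11.1 165.9] [29 25 19]
332 260 [607.5  10.9 170.5] [26 22 17]
[568.87791763 -20.11289536  99.77324925] [569.71697993  19.1089577   99.37107541] [570.51186159  55.56221688 107.52045121]
```

The tips are at z≈0.127, so the open fingers reach about 22 mm less than the TCP. I'm lowering 15 mm and then measuring the tips again.

```bash
python3 -m pendant '[{"translation":[0,0,5],"twist":[0,0,0],"grip":0.6},{"translation":[0,0,5],"twist":[0,0,0],"grip":0.6},{"translation":[0,0,5],"twist":[0,0,0],"grip":0.6},{"translation":[0,0,0],"twist":[0,0,0],"grip":0.6},{"translation":[0,0,0],"twist":[0,0,0],"grip":0.6},{"translation":[0,0,0],"twist":[0,0,0],"grip":0.6},{"translation":[0,0,0],"twist":[0,0,0],"grip":0.6},{"translation":[0,0,0],"twist":[0,0,0],"grip":0.6},{"translation":[0,0,0],"twist":[0,0,0],"grip":0.6},{"translation":[0,0,0],"twist":[0,0,0],"grip":0.6}]'
cat >> h.py <<'E'
def tips():
    p,d,ci=look('wrist'); P=wpts(d,ci); s=p.astype(int); g=(s.max(2)<100)&(P[...,2]>103)&(P[...,2]<160)
    for lo,hi in((160,210),(310,350)):
        m=g.copy(); m[:,:lo]=0; m[:,hi:]=0; m[:195]=0; m[262:]=0
        Q=P[m]; i=np.argsort(Q[:,2]); print('tip lowest',Q[i[:12:3]].round(1).tolist())
E
python3 -c "
from h import *
goto(569,0,100);tips()"
```

```text
t: 7.5
tool_pos: [0.5689, 0.0049, 0.0873]
orientation: [2.241, 2.201, 0.001]
force: [-0.0, 0.2, -0.2]
opening: 0.0746
t 7.5 pos [568.9   4.9  87.3] yaw 88.97 F [-0.   0.2 -0.2] tilt [ 0.001 -0.    -1.   ]
tool shift mm [ -4.9   0.2 -12.7] after turn [ -4.9   0.1 -12.7] twist [ 0.001  0.    -0.   ]
tip lowest [[533.0, 12.7, 112.6], [533.1, 12.4, 113.6], [530.8, 14.5, 113.8], [533.5, 2.2, 114.0]]
tip lowest [[613.1, 12.4, 112.6], [608.6, 11.5, 113.2], [612.2, 13.0, 113.9], [607.8, 1.5, 113.9]]
```

```bash
python3 -m pendant '[{"translation":[0,0,3],"twist":[0,0,0],"grip":0.6},{"translation":[0,0,2],"twist":[0,0,0],"grip":0.6},{"translation":[0,0,1],"twist":[0,0,0],"grip":0.6},{"translation":[0,0,1],"twist":[0,0,0],"grip":0.6},{"translation":[0,0,0],"twist":[0,0,0],"grip":0.6},{"translation":[0,0,0],"twist":[0,0,0],"grip":0.6},{"translation":[0,0,0],"twist":[0,0,0],"grip":0.6},{"translation":[0,0,0],"twist":[0,0,0],"grip":0.6},{"translation":[0,0,0],"twist":[0,0,0],"grip":0.6},{"translation":[0,0,0],"twist":[0,0,0],"grip":0.6}]'
python3 -c "
from h import *
goto(569,0,79);tips()"
```

```text
t: 8.55
tool_pos: [0.5689, 0.0049, 0.0796]
orientation: [2.241, 2.201, 0.0]
force: [0.4, -0.6, -0.1]
opening: 0.0741
t 8.55 pos [568.9   4.9  79.6] yaw 88.97 F [ 0.4 -0.6 -0.1] tilt [ 0.001 -0.    -1.   ]
tool shift mm [-4.9  0.2  0.6] after turn [-4.9  0.2  0.6] twist [ 0.001  0.    -0.   ]
tip lowest [[532.3, 12.7, 105.1], [532.0, 14.3, 105.7], [533.2, 13.1, 106.0], [533.6, 9.9, 106.4]]
tip lowest [[607.9, 2.3, 105.2], [609.8, 12.9, 105.7], [611.0, 12.9, 106.0], [607.9, 9.8, 106.4]]
```

```bash
python3 -m pendant '[{"translation":[0,0,1],"twist":[0,0,0],"grip":0.6},{"translation":[0,0,0.7],"twist":[0,0,0],"grip":0.6},{"translation":[6,0,0],"twist":[0,0,0],"grip":0.6},{"translation":[6,0,0],"twist":[0,0,0],"grip":0.6},{"translation":[4,0,0],"twist":[0,0,0],"grip":0.6},{"translation":[3,0,0],"twist":[0,0,0],"grip":0.6},{"translation":[3,0,0],"twist":[0,0,0],"grip":0.6},{"translation":[3,0,0],"twist":[0,0,0],"grip":0.6},{"translation":[4,0,0],"twist":[0,0,0],"grip":0.6},{"translation":[4,0,0],"twist":[0,0,0],"grip":0.6}]'
python3 -c "
from h import *
goto(570,107,78)
p,_,_=look('wrist'); q,_,_=look('top')
cv2.imwrite('pics/w4.png',np.hstack([cv2.resize(p[:,100:420],(400,480)),cv2.resize(q[95:215,160:260],(400,480))])[:,:,::-1])"
```

```text
t: 9.6
tool_pos: [0.5692, 0.0395, 0.0778]
orientation: [2.24, 2.2, -0.003]
force: [0.4, -3.6, 0.2]
opening: 0.0743
t 9.6 pos [569.2  39.5  77.8] yaw 88.97 F [ 0.4 -3.6  0.2] tilt [ 0.    -0.003 -1.   ]
tool shift mm [67.5 -0.5 -0.4] after turn [67.5 -0.5 -0.2] twist [0.    0.003 0.   ]
```

View pics/w4.png

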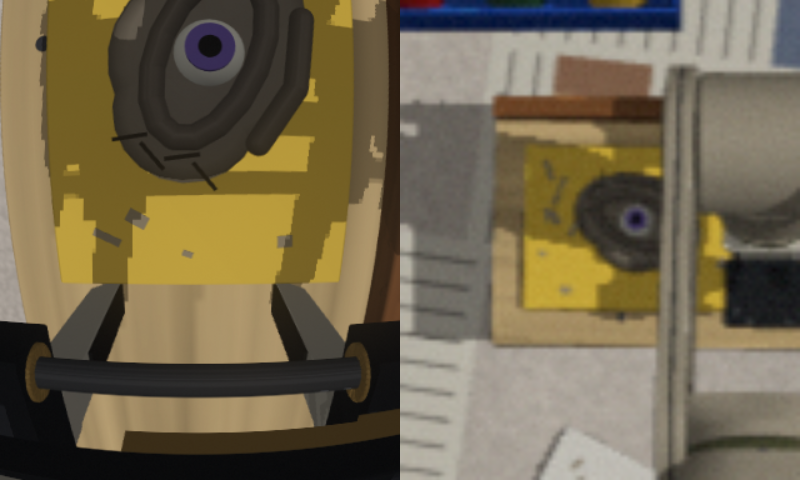

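The fingertips now sit against the board's edge, and the board's outer end has moved from column 193.7 to about 191.5. The reaction force is 3.6 N. I continue.

```bash
python3 -m pendant '[{"translation":[4,0,0],"twist":[0,0,0],"grip":0.6},{"translation":[4,0,0],"twist":[0,0,0],"grip":0.6},{"translation":[4,0,0],"twist":[0,0,0],"grip":0.6},{"translation":[4,0,0],"twist":[0,0,0],"grip":0.6},{"translation":[4,0,0],"twist":[0,0,0],"grip":0.6},{"translation":[4,0,0],"twist":[0,0,0],"grip":0.6},{"translation":[4,0,0],"twist":[0,0,0],"grip":0.6},{"translation":[4,0,0],"twist":[0,0,0],"grip":0.6},{"translation":[4,0,0],"twist":[0,0,0],"grip":0.6},{"translation":[4,0,0],"twist":[0,0,0],"grip":0.6}]'
cat >> h.py <<'E'
def outer():
    p,d,ci=look('top'); h=cv2.cvtColor(p,cv2.COLOR_RGB2HSV)
    m=(h[...,0]>20)&(h[...,0]<33)&(h[...,1]>150)&(h[...,2]>60); v=np.arange(384)
    e=[]
    for r in range(128,185):
        u=np.where(m[r,160:255])[0]
        if len(u)>15: e.append((u[0]+159.5,r))
    e=np.array(e); W=rayz(e[:,0],e[:,1],ci,.108)*1000
    k=W[3:-3]; k=k[abs(k[:,1]-np.median(k[:,1]))<4]; c=np.polyfit(k[:,0],k[:,1],1)
    print('outer end y',np.median(k[:,1]).round(1),'x range',W[:,0].min().round(1),W[:,0].max().round(1),'yaw',np.degrees(np.arctan(c[0])).round(2)); return p
E
python3 -c "
from h import *
goto(570.5,107,78);outer()"
```

```text
t: 10.7
tool_pos: [0.5704, 0.0826, 0.0777]
orientation: [2.24, 2.199, -0.002]
force: [0.9, -3.7, 0.4]
opening: 0.0744
t 10.7 pos [570.4  82.6  77.7] yaw 88.94 F [ 0.9 -3.7  0.4] tilt [ 0.001 -0.003 -1.   ]
tool shift mm [24.4 -0.3 -0.3] after turn [24.4 -0.3 -0.3] twist [ 0.001  0.002 -0.001]
outer end y 288.4 x range 505.6 642.0 yaw -1.68
```

```bash
python3 -m pendant '[{"translation":[3,0,0],"twist":[0,0,0],"grip":0.6},{"translation":[3,0,0],"twist":[0,0,0],"grip":0.6},{"translation":[3,0,0],"twist":[0,0,0],"grip":0.6},{"translation":[3,0,0],"twist":[0,0,0],"grip":0.6},{"translation":[3,0,0],"twist":[0,0,0],"grip":0.6},{"translation":[3,0,0],"twist":[0,0,0],"grip":0.6},{"translation":[2,0,0],"twist":[0,0,0],"grip":0.6},{"translation":[2,0,0],"twist":[0,0,0],"grip":0.6},{"translation":[1,0,0],"twist":[0,0,0],"grip":0.6},{"translation":[0,0,0],"twist":[0,0,0],"grip":0.6}]'
python3 -c "
from h import *
goto(570.5,107,78);outer()"
```

```text
t: 11.75
tool_pos: [0.5709, 0.1084, 0.0777]
orientation: [2.24, 2.2, -0.001]
force: [-0.9, -3.0, -0.3]
opening: 0.0744
t 11.75 pos [570.9 108.4  77.7] yaw 88.96 F [-0.9 -3.  -0.3] tilt [ 0.001 -0.002 -1.   ]
tool shift mm [-1.4 -0.3 -0.3] after turn [-1.4 -0.3 -0.3] twist [ 0.001  0.002 -0.   ]
outer end y 315.3 x range 505.7 642.2 yaw -1.74
```

The outer end is at y = 315, against a target of 315.4. I'm backing off straight, then rising and clearing the view.

```bash
python3 -m pendant '[{"translation":[-8,0,0],"twist":[0,0,0],"grip":0.6},{"translation":[-12,0,0],"twist":[0,0,0],"grip":0.6},{"translation":[-15,0,0],"twist":[0,0,0],"grip":0.6},{"translation":[-10,0,0],"twist":[0,0,0],"grip":0.6},{"translation":[0,0,-15],"twist":[0,0,0],"grip":0.6},{"translation":[0,0,-40],"twist":[0,0,0],"grip":0.6},{"translation":[0,0,-50],"twist":[0,0,0],"grip":0.6},{"translation":[0,0,-50],"twist":[0,0,0],"grip":0.6},{"translation":[0,0,-30],"twist":[0,0,0],"grip":0.6},{"translation":[-20,-20,0],"twist":[0,0,0],"grip":0.6}]'
python3 -m pendant '[{"translation":[-45,-20,0],"twist":[0,0,0.1],"grip":0.6},{"translation":[-45,-20,0],"twist":[0,0,0.1],"grip":0.6},{"translation":[-45,-20,0],"twist":[0,0,0.1],"grip":0.6},{"translation":[-45,-20,0],"twist":[0,0,0.1],"grip":0.6},{"translation":[-45,-20,0],"twist":[0,0,0.1],"grip":0.6},{"translation":[-45,-20,0],"twist":[0,0,0.1],"grip":0.6},{"translation":[-45,-10,0],"twist":[0,0,0.1],"grip":0.6},{"translation":[-45,0,0],"twist":[0,0,0.1],"grip":0.6},{"translation":[-20,0,0],"twist":[0,0,0],"grip":0.6},{"translation":[0,0,0],"twist":[0,0,0],"grip":0.6}]'
python3 -c "
from h import *
goto(400,-400,250);p=measure()[0];outer()
q,_,_=look('scene')
cv2.imwrite('pics/f.png',np.hstack([cv2.resize(p[95:215,150:390],(480,240)),cv2.resize(q[140:260,190:390],(400,240))[:,:320]])[:,:,::-1])"
```

```text
t: 12.8
tool_pos: [0.5479, 0.0398, 0.2734]
orientation: [-2.242, -2.198, -0.001]
force: [-0.2, -0.2, -0.4]
opening: 0.0745
t: 13.8
tool_pos: [0.2728, -0.2688, 0.2877]
orientation: [2.928, 1.096, 0.024]
force: [-0.2, 1.1, -0.2]
opening: 0.0745
t 13.8 pos [ 272.8 -268.8  287.7] yaw 41.04 F [-0.2  1.1 -0.2] tilt [ 0.019 -0.009 -1.   ]
tool shift mm [  9.4 181.7  41.4] after turn [-128.9  129.5   37.7] twist [ 0.022 -0.    -0.837]
ledge(z=.1) c 574.4 -13.9 size 663.7 215.3 yaw deg of +y axis -1.05
yellow c 571.7 215.9 size 197.1 139.9 yaw deg of +y axis -0.33
blue c 560.9 -199.7 size 136.0 196.0 yaw deg of +y axis 1.73
eye [575.  218.8] 576
outer end y 315.5 x range 501.5 642.2 yaw 0.27
```

View pics/f.png

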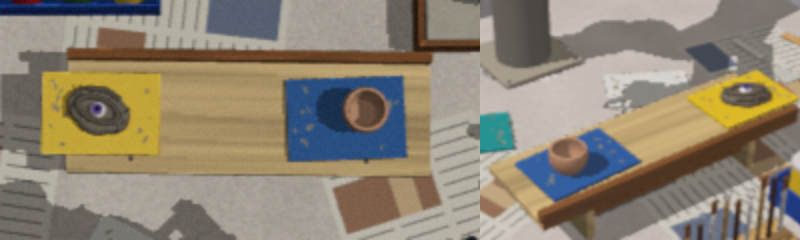

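The last picture shows the yellow board lying flat and sticking out about 41 mm past the left end. The eye has not shifted on it, and the blue board and pot have not moved.

```bash
python3 -c "
from h import *
print(robot.close_job())"
```

```text
the job is handed in; nothing more can be done
None
```

The yellow board now sticks out about 40–41 mm past the ledge's left (+y) end, and I handed the job in at about 14 s of the 38 s allowed. I pushed its inner end along the ledge with both open fingertips, then backed off.

**Last checks (top camera, arm clear):**
- **Straightness:** the board's yaw is −0.3° by rectangle fit, the same as before the push. The ledge is at −1.05°, so the board is about 0.7° off the ledge. A straight-line fit to the board's outer edge gave +0.3°, which is within pixel noise.
- **Lying flat:** this was judged by eye from the last picture; I did not measure it.
- **Clay eye:** its offset on the board is (3.3, 2.9) mm, against (3.1, 2.2) mm at the start, so it did not shift.
- **Blue board and pot:** the blue board's measured centre changed by only 0.1 mm, and the pot looks untouched in the picture.
- **Push force:** the highest reading was about 3.7 N.

**First pass failed:** on the first try the open fingertips passed over the board without moving it, because they sit about 25 mm higher than the shut-finger TCP. I measured their height with the wrist camera's depth, lowered the arm and pushed again.

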